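# Push the tilted-out tea bin up past its balance point so it stays shut

## Robot

A 6-joint arm with a two-finger parallel gripper is mounted at the origin on the work surface. World frame = base frame: x ahead of the robot, y to its left, z up, the work surface at z = 0. Lengths are in m, angles in degrees, forces in N, time in s.
With the tool pointing down it reaches from about 0.4 to 0.825 m from the base axis. Payload 7 kg.
Tool frame: the origin (TCP) lies at the very end of the fingers, on their centre line; the grasp point (between the pads) lies 19 mm behind it; x points along the fingers, y is the direction in which the jaws open and shut, and the axes are right-handed (so a half turn about x gives the same grasp; the last joint's range is limited). The gripper opens to 88 mm and grips with 3 to 60 N. Pads are 19 mm wide; open, the fingers measure 130 mm over their backs; the gripper's body (78 mm by 193 mm) begins 47 mm behind the grasp point.
Start: joints at [81.251, 20.546, 0.682, 0, -70.136, -16.507], TCP at [0.288, 0.61, 0.227] pointing down, gripper open.
Joint ranges: [-176.03, 176.03], [-82.01, 121.73], [-58.28, 71.71], [-173.87, 95.51], [-174.79, -0.11], [-173.66, 173.66]. Speed limits (degrees/s): [136.94, 136.94, 172.46, 180, 180, 180].

## Interface

Orientations are given as [roll, pitch, yaw] about the fixed x, y, z axes, in that order (R = Rz(yaw) Ry(pitch) Rx(roll)).
In Python, from plant import monitor, eyes, ticket gives the robot as it stands. The module is installed in compiled form; this text tells all that it offers.
- The arm moves only by the shell command python3 -m crank 'ROWS'. ROWS is JSON, a list of rows, each an object with "linear": the shift along the world's x, y, z in units of 60 mm (1.0 is 60 mm), a list of three; "rot": the turn, a rotation vector about the world's x, y, z in units of 5 degrees (1.0 is 5 degrees), a list of three; "hand": the opening, from 0 (shut) to 1 (fully open). In form: [{"linear": [tx, ty, tz], "rot": [ax, ay, az], "hand": hand}, ...]. A call has 1 to 20 rows; each row shifts and turns the pose as measured when the row begins; what a row does not reach is not made up. A row lasts 1/8 s, in which the tool goes at most 62.5 mm and 10.7 degrees, less where a joint would pass 70% of its speed; a pose out of reach is approached as far as the arm can. A call is refused whole if a number of a shift passes 1 or a number of a turn 1, either way. A call with a gripper value outside its range is refused whole. The fingers move at their own pace and stop on an object; the grip force is fixed at half the most. Time passes only in rows, so rows that do not move let the fingers close. It gives the time, the measured TCP pose, the force and the opening at its end, in the units of the state.
- monitor.get_obs(): the state, without advancing time (a new reading comes with each control period).
- eyes.snapshot(name): name is "scene" or "top" or "wrist"; returns a dict with "image" (480x640x3 uint8, red, green, blue), "depth" (480x640 float32, m along the optical axis (not along the pixel's ray), 0 where there is no reading), "K" (3x3 intrinsics, pixels), "camera_from_world" (4x4, takes a point from world to camera coordinates); the wrist camera has in their place "hand_eye" (4x4, takes a point from camera to tool coordinates, whose origin is the TCP and whose axes are the tool frame's). Camera axes: x right, y up, looking along -z (the intrinsics and any distortion apply to the point x, -y, -z); pixel columns grow to the right and rows downward; lengths in m; the calibration is good to about 2 mm. A picture is of the moment at which its call begins: read the wrist's pose just before it.
- ticket.close_job(): hands the job in, once; it reports no verdict.
The state is a dict: "clock": time; "joint_pos": joint angles; "qvel": joint speeds; "tau": joint torques, N m; "tool_pos": TCP position; "orientation": TCP orientation; "force": force on the tool from outside, world axes, zero at the start; "moment": the same for the moment, N m; "opening": finger opening in m.
Only numpy, scipy, OpenCV 4.12 (cv2) and the standard library are available. Lean on these libraries where they do the work, as an engineer would, in place of code of your own. Each camera call takes 0.05 s, during which the arm holds its last target.

## Task

The wooden tea bin has been left hanging open, tilted out of its cabinet. With your fingertips on the outside of its front board, push it steadily up past the point where its counterweight takes over, so that it goes fully home and stays up by itself, then take your hand away. Do not slam it or put a finger inside among the tea, and leave everything else on the shelf, the dish on top of the cabinet included, where it stands.

Things in the scene. Friction and masses are not known exactly. Their poses are not given: they have to be found in the camera images.
- tea_cabinet: The fixed wooden cabinet of the tea bin, 176 mm deep (x), 220 mm wide (y) and 220 mm high, with solid cheeks and top and an open back. Origin: centre of its underside, on the shelf. Its x axis is level and points into the cabinet from its front to its back, y runs along its width, z is up. It stands with its front turned partly towards the robot's left.
- tea_bin (a joint): Tilt of the bin (front board, tea box and counterweight as one), rad: 0 = shut, board upright; grows as its top leans out; 0.9 = hanging open on its stop, as at the start. With the steel counterweight on its back it balances at about 0.5 (0.45 to 0.6): above that it falls open, below that it tips shut by itself, slowed by felted pivots, and stays. Pushing it level at the ledge takes about 2 to 6 N.
- hinge (a point): Centre of the bin's hinge axis, at the bottom of the cabinet's front edge: 85 mm in front of the cabinet's origin (at x = -85 mm in its frame) and 26 mm above the shelf. The axis is level and runs along the cabinet's y axis.
- ledge (a point): Middle of the outer nose of the ledge along the board's top; moves with it. The ledge is 16 mm thick and stands 16 mm out over the full 220 mm width. Shut, this point lies 32 mm in front of the hinge axis (along the cabinet's -x) and 188 mm above it; hanging open, it lies about 167 mm in front of and 92 mm above it. The board's top edge is 8 mm further from the hinge; hanging open, its highest edge is 148 mm above the shelf.
- front_board: The bin's wooden front board, 220 mm wide, 206 mm high, 16 mm thick, with the finger ledge along its top: the part to push, from outside. Origin on the hinge axis at mid-width; its z axis runs up the board, its -x axis points out of the front. The board's outer face is 16 mm out from the origin and it reaches from 10 mm below to 196 mm above it.
- tea_box: The plywood box behind the front board, 184 mm wide, quarter-round cheeks up to 173 mm from the hinge, back 94 mm high, holding three snug cartons of tea. Fingers stay out of it. Origin and axes as for the front board.
- tongs: Steel tongs, 180 mm long, 22 mm high, lying on the shelf in front of the bin, partly under its tilted-out board. Origin: middle of the underside; x runs to the tips.
- dish: Small round glass dish, 100 mm wide, 28 mm high, on the cabinet's top. Origin: centre of its underside.
- bowl: Green ceramic bowl, 124 mm wide, 55 mm high, beside the cabinet. Origin: centre of its underside.
- jar: Empty glass jar with a grey silicone lid stretched over it, 78 mm wide (tabs to 100 mm), 104 mm high. Origin: centre of its underside.
- tea_glass: Tea glass, 62 mm wide, 85 mm high. Origin: centre of its underside.
- sugar_tin: Round steel tin, 72 mm wide, 90 mm high. Origin: centre of its underside.
- spoon: Steel teaspoon, 130 mm long, lying on the shelf. Origin: middle of its underside.

How it is judged:
By the outcome, as a careful person would: the job done as asked, in the order asked, and still so for the second after the job is handed in, with the robot touching nothing.
It also fails if it takes over 32 s, if anything falls off the work surface, if the arm or the gripper's body presses on something with over 40 N, if the wrist force passes 120 N, or if a joint passes its speed limit or range.

## Working session

There is one attempt and no reset: what is moved stays moved. The work goes in short steps, Python scripts to look and compute and a shell command to move; the robot and the scene stay as the last step left them, time stands still between calls to the robot, and variables do not carry over. Pictures are saved under pics/ and viewed, and the job is handed in when it is done.

```bash
mkdir -p pics; cat > h.py <<'E'
import numpy as np, cv2
from plant import monitor, eyes, ticket
def snap(n,f):
    s=eyes.snapshot(n); cv2.imwrite('pics/'+f+'.png',s['image'][:,:,::-1]); np.savez('pics/'+f+'.npz',**{k:v for k,v in s.items()}); return s
def world(s):
    d=s['depth'];K=s['K'];v,u=np.mgrid[:480,:640]
    x=(u-K[0,2])/K[0,0]*d;y=-(v-K[1,2])/K[1,1]*d
    P=np.stack([x,y,-d,np.ones_like(d)],-1)
    return (P@np.linalg.inv(s['camera_from_world']).T)[...,:3]
E
python3 - <<'E'
from h import *
print(monitor.get_obs())
for n in('scene','top'):
    s=snap(n,n+'0'); print(n,s.keys(),s['K'],s['camera_from_world'],(s['depth']>0).mean())
E
```

```text
{'clock': 0.0, 'joint_pos': array([ 8.12525072e+01,  2.05914981e+01,  6.34723420e-01, -2.01675787e-02,
       -7.01347968e+01, -1.65060862e+01]), 'qvel': array([-0.05665147,  0.0167635 ,  0.10528652, -0.00183804,  0.03002819,
       -0.03697053]), 'tau': array([ 1.88911377e-03, -5.82719994e+01,  2.93042582e+01,  6.99693426e+00,
        6.73938019e-03, -1.76447916e-04]), 'tool_pos': array([0.28779829, 0.61004569, 0.22562903]), 'orientation': array([  94.81042997,   89.90648589, -110.45001736]), 'force': array([0.70804679, 0.42642095, 0.80739713]), 'moment': array([-0.02530821,  0.06180536,  0.0222594 ]), 'opening': 0.08785461543203933}
scene dict_keys(['image', 'depth', 'K', 'camera_from_world']) [[446.4052893    0.         315.45946339]
 [  0.         446.4052893  239.51691644]
 [  0.           0.           1.        ]] [[-1.15346717e-01 -9.93325290e-01  5.09028264e-05  6.95363927e-02]
 [ 9.43009230e-01 -1.09487822e-01  3.14238778e-01 -6.11921038e-01]
 [-3.12135752e-01  3.62944132e-02  9.49343978e-01 -7.15129116e-01]
 [ 0.00000000e+00  0.00000000e+00  0.00000000e+00  1.00000000e+00]] 0.9959342447916667
top dict_keys(['image', 'depth', 'K', 'camera_from_world']) [[468.92387341   0.         323.3102734 ]
 [  0.         468.92387341 238.23330093]
 [  0.           0.           1.        ]] [[ 0.0015662  -0.99973354  0.02303032 -0.01346968]
 [ 0.98965144  0.00485407  0.14341014 -0.60397839]
 [-0.14348372  0.02256738  0.98939534 -0.90310929]
 [ 0.          0.          0.          1.        ]] 0.9960514322916667
```

View pics/scene0.png

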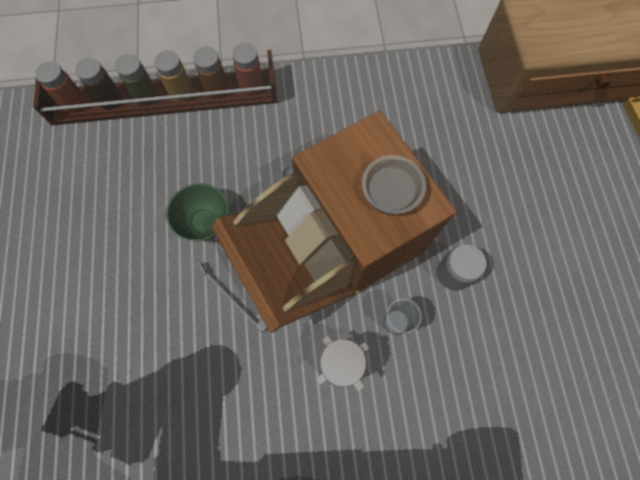

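View pics/top0.png

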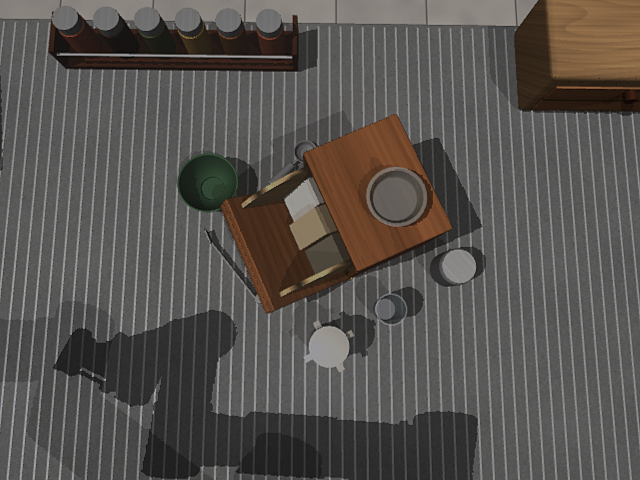

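The bin hangs open to the left. In the top view its board's outer edge runs from (222,200) to (270,312), with the tongs just in front at (207,230)–(255,293). The bowl is at (208,182), the jar at (328,347), and the dish on the cabinet at (398,195). Next I'll turn these into positions.

```bash
python3 - <<'E'
from h import *
np.set_printoptions(precision=3,suppress=True)
S={n:dict(np.load(f'pics/{n}0.npz')) for n in('scene','top')}
W={n:world(s) for n,s in S.items()}
allp=[]
for n in W:
    P=W[n]; z=P[...,2]
    print(n,'shelf z',np.median(z[400:470:5,250:600]))
    # cabinet top
    m=((z>0.21)&(z<0.232)).astype(np.uint8)
    nl,lab,st,c=cv2.connectedComponentsWithStats(m)
    for i in range(1,nl):
        if st[i,4]>3000:
            q=P[lab==i]; 
            r=cv2.minAreaRect(q[:,:2].astype(np.float32)); print('cabtop',st[i],r,cv2.boxPoints(r).round(3).tolist(),np.median(q[:,2]))
pts={'scene':{'boardL':(219,224),'boardR':(273,325),'bowl':(197,212),'jar':(343,362),'glass':(403,316),'tin':(467,263),'dish':(394,186),'tongA':(207,267),'tongB':(262,325)},
'top':{'boardL':(224,202),'boardR':(268,309),'bowl':(208,182),'jar':(329,346),'glass':(390,309),'tin':(458,266),'dish':(398,196),'tongA':(209,233),'tongB':(253,291)}}
for n in pts:
    for k,(u,v) in pts[n].items(): print(n,k,W[n][v,u])
E
```

```text
scene shelf z -0.0004645985590865931
cabtop [  292   110   165   158 10772] ((0.6603004932403564, -0.09848323464393616), (0.21994198858737946, 0.17671027779579163), 24.32399559020996) [[0.5239999890327454, -0.06300000101327896], [0.5960000157356262, -0.2240000069141388], [0.796999990940094, -0.1340000033378601], [0.7239999771118164, 0.027000000700354576]] 0.21943275615900504
top shelf z 0.0007934977654259212
cabtop [  304   114   149   158 10588] ((0.6604571342468262, -0.09714110195636749), (0.22059182822704315, 0.1763579398393631), 24.270984649658203) [[0.5239999890327454, -0.06199999898672104], [0.5960000157356262, -0.22300000488758087], [0.796999990940094, -0.13199999928474426], [0.7250000238418579, 0.028999999165534973]] 0.22036678151667544
scene boardL [0.649 0.164 0.143]
scene boardR [0.465 0.085 0.139]
scene bowl [0.735 0.234 0.005]
scene jar [ 0.396 -0.022  0.103]
scene glass [ 0.473 -0.156  0.002]
scene tin [ 0.542 -0.269  0.092]
scene dish [ 0.647 -0.13   0.228]
scene tongA [0.615 0.218 0.   ]
scene tongB [0.485 0.116 0.016]
top boardL [0.656 0.172 0.141]
top boardR [0.463 0.089 0.135]
top bowl [0.729 0.233 0.007]
top jar [ 0.396 -0.021  0.1  ]
top glass [ 0.463 -0.15   0.004]
top tin [ 0.545 -0.269  0.089]
top dish [ 0.648 -0.13   0.229]
top tongA [0.468 0.01  0.98 ]
top tongB [0.499 0.133 0.002]
```

```bash
cat >> h.py <<'E'
from scipy.spatial.transform import Rotation as R
o=np.array([-.411,.912,0]);o/=np.linalg.norm(o);w=np.array([.912,.411,0]);w/=np.linalg.norm(w);up=np.array([0,0,1.])
H=np.array([.6255,-.0206,.026])
def rel(p): d=np.array(p)-H; return np.array([d@o,d@w,p[2]])  # out, width, z(world)
def Rd(t=20):
    t=np.radians(t); x=-np.cos(t)*up-np.sin(t)*o; y=w; 
    return np.stack([x,y,np.cross(x,y)],1)
def info():
    s=monitor.get_obs(); Rc=R.from_euler('xyz',s['orientation'],degrees=True)
    best=min((( R.from_matrix(Rd()@np.diag([1,k,k]))*Rc.inv()).as_rotvec(degrees=True) for k in(1,-1)),key=np.linalg.norm)
    print('t',s['clock'],'tcp',s['tool_pos'].round(4),'rel',rel(s['tool_pos']).round(4),'F',s['force'].round(1),'rotleft/5',(best/5).round(2),'open',s['opening'],'q',s['joint_pos'].round(1))
E
python3 - <<'E'
from h import *
info()
for O,z in((.24,.2),(.20,.1),(.178,.1)): print(O,z,(H+O*o)[:2])
print('jar,bowl,tin',rel((.396,-.022,.1)),rel((.732,.234,.05)))
E
```

```text
t 0.1 tcp [0.2878 0.6101 0.2257] rel [ 0.7137 -0.0487  0.2257] F [-0.  -0.2  0.5] rotleft/5 [-2.9  -2.87 -8.01] open 0.08763707942979364 q [ 81.3  20.6   0.6  -0.  -70.1 -16.5]
0.24 0.2 [0.52689278 0.19820726]
0.2 0.1 [0.54332732 0.16173938]
0.178 0.1 [0.55236631 0.14168205]
jar,bowl,tin [ 0.09301678 -0.20980965  0.1       ] [0.18836108 0.20170155 0.05      ]
```

```bash
python3 -m crank '[{"linear":[0.4,-0.69,-0.04],"rot":[-0.29,-0.29,-0.8],"hand":0},{"linear":[0.4,-0.69,-0.04],"rot":[-0.29,-0.29,-0.8],"hand":0},{"linear":[0.4,-0.69,-0.04],"rot":[-0.29,-0.29,-0.8],"hand":0},{"linear":[0.4,-0.69,-0.04],"rot":[-0.29,-0.29,-0.8],"hand":0},{"linear":[0.4,-0.69,-0.04],"rot":[-0.29,-0.29,-0.8],"hand":0},{"linear":[0.4,-0.69,-0.04],"rot":[-0.29,-0.29,-0.8],"hand":0},{"linear":[0.4,-0.69,-0.04],"rot":[-0.29,-0.29,-0.8],"hand":0},{"linear":[0.4,-0.69,-0.04],"rot":[-0.29,-0.29,-0.8],"hand":0}]'; python3 -c "
from h import *
info()"
```

```text
clock: 1.1
tool_pos: [0.4822, 0.2693, 0.2028]
orientation: [175.5, 73.2, -62.8]
force: [0.4, -0.5, 0.0]
opening: 0.0132
t 1.1 tcp [0.4822 0.2693 0.2028] rel [ 0.3232 -0.0115  0.2028] F [ 0.4 -0.5  0. ] rotleft/5 [-0.46 -0.53 -1.44] open 0.013203355332023865 q [ 59.3  12.  -22.8  15.6 -65.1 -35.4]
```

```bash
python3 -m crank '[{"linear":[0.2,-0.32,-0.33],"rot":[-0.12,-0.14,-0.4],"hand":0},{"linear":[0.2,-0.32,-0.33],"rot":[-0.12,-0.14,-0.4],"hand":0},{"linear":[0.2,-0.32,-0.33],"rot":[-0.12,-0.14,-0.4],"hand":0},{"linear":[0.2,-0.32,-0.33],"rot":[-0.12,-0.14,-0.4],"hand":0},{"linear":[0,0,0],"rot":[0,0,0],"hand":0}]'; python3 -c "
from h import *
info()
for n in('top','scene'): snap(n,n+'1')
snap('wrist','wrist1')"
```

```text
clock: 1.72
tool_pos: [0.5313, 0.1862, 0.1201]
orientation: [180.0, 69.7, -67.1]
force: [0.0, 0.2, 1.0]
opening: 0.0002
t 1.725 tcp [0.5313 0.1862 0.1201] rel [ 0.2272 -0.0009  0.1201] F [0.  0.2 1. ] rotleft/5 [0.06 0.02 0.26] open 0.00023416838449223177 q [ 50.7  17.3 -31.1  22.4 -53.5 -43.1]
```

View pics/top1.png

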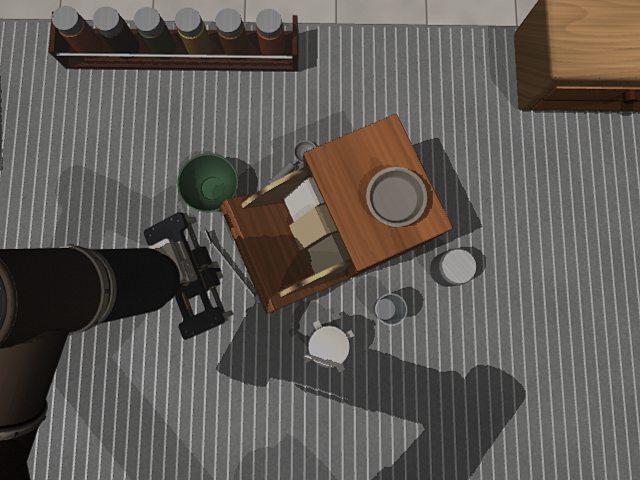

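View pics/wrist1.png

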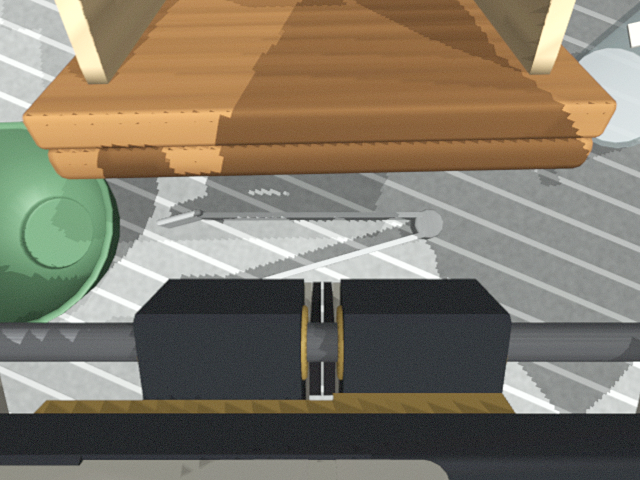

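The hand is centred on the board and clear of everything. The shut fingertips are at about (210,280) in the top view, and the tongs lie below. Next I'll lower to ledge height and close in slowly.

```bash
python3 -m crank '[{"linear":[0.1,-0.23,-0.2],"rot":[0,0,0.1],"hand":0},{"linear":[0.1,-0.23,-0.2],"rot":[0,0,0.1],"hand":0},{"linear":[0.04,-0.09,0],"rot":[0,0,0],"hand":0},{"linear":[0.04,-0.09,0],"rot":[0,0,0],"hand":0},{"linear":[0,0,0],"rot":[0,0,0],"hand":0}]'; python3 -c "
from h import *
info()"
```

```text
clock: 2.5
tool_pos: [0.5512, 0.1552, 0.1028]
orientation: [-177.9, 70.0, -63.5]
force: [-0.5, -0.0, -0.1]
opening: -0.0001
t 2.5 tcp [0.5512 0.1552 0.1028] rel [0.1908 0.0044 0.1028] F [-0.5 -0.  -0.1] rotleft/5 [-0.06  0.13 -0.04] open -5.4830019314368534e-05 q [ 46.7  17.8 -34.   25.5 -48.3 -41.1]
```

```bash
python3 -m crank '[{"linear":[0.02,-0.06,-0.08],"rot":[0,0,0],"hand":0},{"linear":[0.02,-0.07,-0.04],"rot":[0,0,0],"hand":0},{"linear":[0.02,-0.07,0],"rot":[0,0,0],"hand":0},{"linear":[0.02,-0.07,0],"rot":[0,0,0],"hand":0}]'; python3 -c "
from h import *
info()
for t in np.arange(.9,.09,-.1): print(t.round(2),(.196*np.sin(t)+.032*np.cos(t)).round(4),(.026+.196*np.cos(t)-.032*np.sin(t)).round(4))"
```

```text
clock: 3.0
tool_pos: [0.5571, 0.1406, 0.0959]
orientation: [-177.3, 70.1, -62.9]
force: [-3.3, 7.3, 2.7]
opening: 0.0007
t 3.0 tcp [0.5571 0.1406 0.0959] rel [0.1751 0.0039 0.0959] F [-3.3  7.3  2.7] rotleft/5 [-0.1   0.16 -0.07] open 0.0007131970824575595 q [ 44.9  18.  -35.1  26.6 -46.4 -40.6]
0.9 0.1734 0.1228
0.8 0.1629 0.1396
0.7 0.1507 0.1553
0.6 0.1371 0.1697
0.5 0.1221 0.1827
0.4 0.1058 0.1941
0.3 0.0885 0.2038
0.2 0.0703 0.2117
0.1 0.0514 0.2178
```

Contact is at out 0.175, where I computed it. I'll now follow the arc upward and inward.

```bash
python3 -m crank '[{"linear":[0.03,-0.07,0.1],"rot":[0,0,0],"hand":0},{"linear":[0.03,-0.07,0.1],"rot":[0,0,0],"hand":0},{"linear":[0.03,-0.07,0.1],"rot":[0,0,0],"hand":0},{"linear":[0.03,-0.07,0.1],"rot":[0,0,0],"hand":0}]'; python3 -c "
from h import *
info()
snap('wrist','wrist2')"
```

```text
clock: 3.5
tool_pos: [0.5647, 0.1245, 0.1207]
orientation: [-177.1, 70.2, -62.6]
force: [-0.7, 1.8, -0.5]
opening: 0.0007
t 3.5 tcp [0.5647 0.1245 0.1207] rel [0.1573 0.0041 0.1207] F [-0.7  1.8 -0.5] rotleft/5 [-0.12  0.16 -0.09] open 0.0007488077374676134 q [ 43.2  16.3 -33.5  25.7 -48.8 -37.2]
```

View pics/wrist2.png

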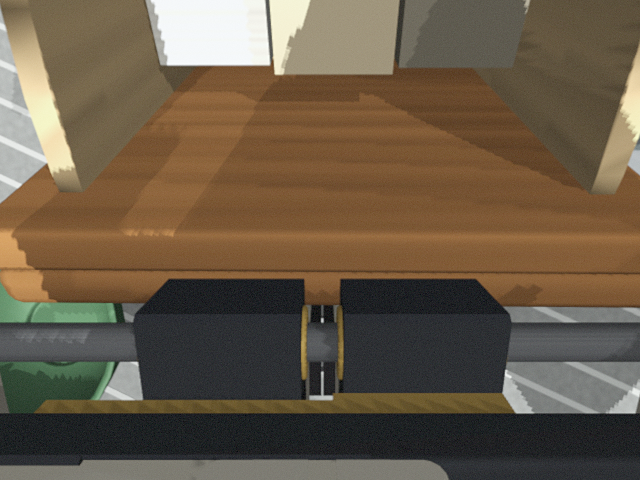

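The finger backs bear on the ledge nose, with the tips below it and outside; tilt is about 0.75. Continuing.

```bash
python3 -m crank '[{"linear":[0.03,-0.08,0.09],"rot":[0,0,0],"hand":0},{"linear":[0.03,-0.08,0.09],"rot":[0,0,0],"hand":0},{"linear":[0.03,-0.08,0.08],"rot":[0,0,0],"hand":0},{"linear":[0.03,-0.08,0.08],"rot":[0,0,0],"hand":0},{"linear":[0.03,-0.08,0.08],"rot":[0,0,0],"hand":0},{"linear":[0.03,-0.08,0.07],"rot":[0,0,0],"hand":0}]'; python3 -c "
from h import *
info()"
```

```text
clock: 4.3
tool_pos: [0.5765, 0.0925, 0.1527]
orientation: [-177.1, 70.2, -62.6]
force: [-0.6, -0.1, -0.1]
opening: 0.0003
t 4.3 tcp [0.5765 0.0925 0.1527] rel [0.1233 0.0018 0.1527] F [-0.6 -0.1 -0.1] rotleft/5 [-0.11  0.16 -0.08] open 0.0003416749598583649 q [ 39.9  14.1 -31.4  24.9 -51.8 -32.3]
```

Tilt is about 0.5 and the push force has dropped to near zero, so it is at the balance point. I'll keep pushing gently past it.

```bash
python3 -m crank '[{"linear":[0.03,-0.08,0.06],"rot":[0,0,0],"hand":0},{"linear":[0.03,-0.08,0.06],"rot":[0,0,0],"hand":0},{"linear":[0.03,-0.08,0.05],"rot":[0,0,0],"hand":0},{"linear":[0.03,-0.08,0.05],"rot":[0,0,0],"hand":0}]'; python3 -c "
from h import *
info()
snap('wrist','wrist3')"
```

```text
clock: 4.8
tool_pos: [0.5839, 0.0715, 0.1667]
orientation: [-177.2, 70.1, -62.8]
force: [0.1, -0.4, -0.0]
opening: 0.0003
t 4.8 tcp [0.5839 0.0715 0.1667] rel [ 1.011e-01 -1.000e-04  1.667e-01] F [ 0.1 -0.4 -0. ] rotleft/5 [-0.11  0.16 -0.07] open 0.00032635696353308375 q [ 37.7  13.3 -30.4  24.8 -52.8 -29.5]
```

View pics/wrist3.png

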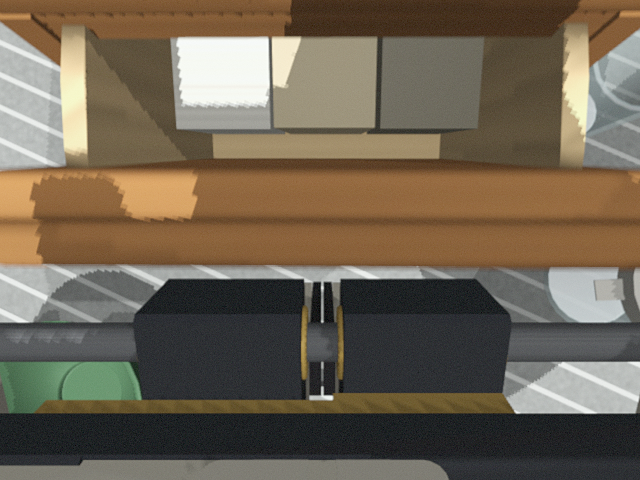

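The ledge has left the fingers and is tipping shut by itself. I'll hold still and watch.

```bash
python3 -m crank '[{"linear":[0,0,0],"rot":[0,0,0],"hand":0},{"linear":[0,0,0],"rot":[0,0,0],"hand":0},{"linear":[0,0,0],"rot":[0,0,0],"hand":0},{"linear":[0,0,0],"rot":[0,0,0],"hand":0},{"linear":[0,0,0],"rot":[0,0,0],"hand":0},{"linear":[0,0,0],"rot":[0,0,0],"hand":0},{"linear":[0,0,0],"rot":[0,0,0],"hand":0},{"linear":[0,0,0],"rot":[0,0,0],"hand":0}]'; python3 -c "
from h import *
info()
snap('wrist','wrist4')"
```

```text
clock: 5.85
tool_pos: [0.5839, 0.0714, 0.1667]
orientation: [-177.3, 70.1, -62.8]
force: [0.4, 0.8, 0.1]
opening: 0.0003
t 5.85 tcp [0.5839 0.0714 0.1667] rel [ 1.009e-01 -1.000e-04  1.667e-01] F [0.4 0.8 0.1] rotleft/5 [-0.11  0.16 -0.07] open 0.00025536927168567507 q [ 37.7  13.3 -30.4  24.8 -52.8 -29.5]
```

View pics/wrist4.png

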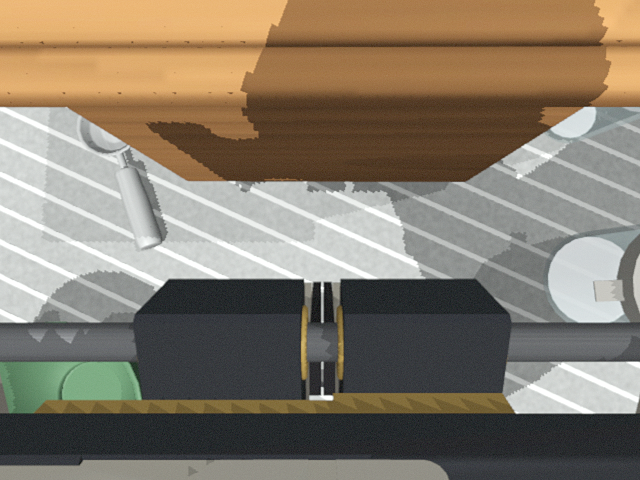

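The bin looks home. I'll back the hand straight out, then check from the fixed cameras.

```bash
python3 -m crank '[{"linear":[-0.2,0.4,0.1],"rot":[0,0,0],"hand":0},{"linear":[-0.3,0.6,0.2],"rot":[0,0,0],"hand":0},{"linear":[-0.3,0.7,0.3],"rot":[0,0,0],"hand":0},{"linear":[-0.3,0.7,0.3],"rot":[0,0,0],"hand":0},{"linear":[-0.3,0.7,0.3],"rot":[0,0,0],"hand":0},{"linear":[-0.3,0.7,0.2],"rot":[0,0,0],"hand":0},{"linear":[0,0,0],"rot":[0,0,0],"hand":0},{"linear":[0,0,0],"rot":[0,0,0],"hand":0}]'; python3 - <<'E'
from h import *
info()
for n in('top','scene'):
    a=dict(np.load(f'pics/{n}0.npz')); s=snap(n,n+'5'); P=world(s); z=P[...,2]
    d=P-H; O=d@o; Wd=d@w
    m=(z>.20)&(z<.235)&(O>-.03)&(O<.1)&(abs(Wd)<.12)
    print(n,'ledge nose out',np.percentile(O[m],[50,98,100]).round(4),'z of nose',np.median(z[m&(O>.01)]),'per side',[np.percentile(O[m&q],98).round(4) for q in((Wd>.03),(Wd<-.03))])
E
```

```text
clock: 6.9
tool_pos: [0.4772, 0.3051, 0.2529]
orientation: [-177.5, 70.2, -63.1]
force: [0.0, 0.2, -0.4]
opening: 0.0006
t 6.9 tcp [0.4772 0.3051 0.2529] rel [ 0.3579 -0.0014  0.2529] F [ 0.   0.2 -0.4] rotleft/5 [-0.11  0.14 -0.05] open 0.0006314930687943309 q [ 63.1  12.7 -16.4  16.6 -73.7 -45.2]
top ledge nose out [0.0031 0.0349 0.036 ] z of nose 0.22178115890915445 per side [np.float64(0.0349), np.float64(0.0348)]
scene ledge nose out [0.0034 0.0339 0.0346] z of nose 0.22073391500557243 per side [np.float64(0.0339), np.float64(0.0338)]
```

View pics/top5.png

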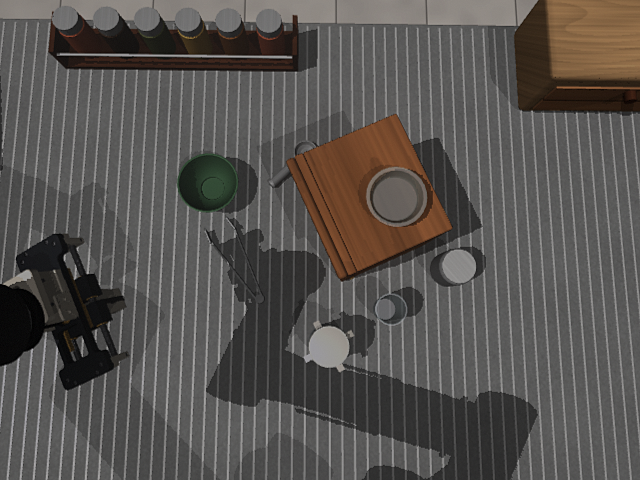

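View pics/scene5.png

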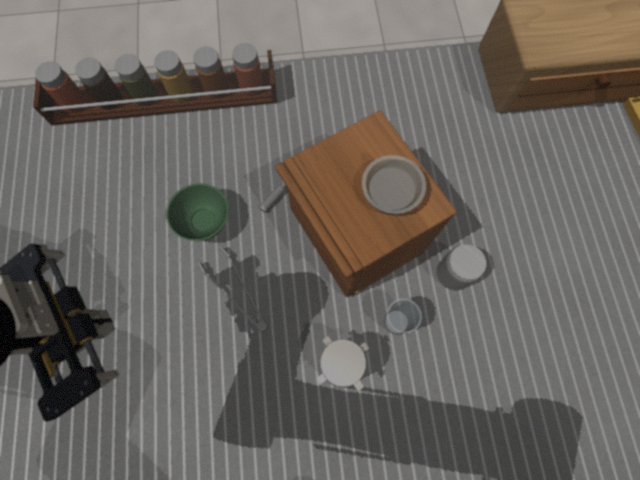

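The board is up (nose line from (290,160) to (345,278) in the top view), the hand is clear, and the other items haven't moved. The nose reads 34–35 mm out against 32, so I'll check that it has settled.

```bash
python3 -m crank '[{"linear":[0,0,0],"rot":[0,0,0],"hand":0},{"linear":[0,0,0],"rot":[0,0,0],"hand":0},{"linear":[0,0,0],"rot":[0,0,0],"hand":0},{"linear":[0,0,0],"rot":[0,0,0],"hand":0},{"linear":[0,0,0],"rot":[0,0,0],"hand":0},{"linear":[0,0,0],"rot":[0,0,0],"hand":0},{"linear":[0,0,0],"rot":[0,0,0],"hand":0},{"linear":[0,0,0],"rot":[0,0,0],"hand":0}]'; python3 - <<'E'
from h import *
for n in('top','scene'):
    s=snap(n,n+'6'); P=world(s); z=P[...,2]; b=np.load(f'pics/{n}5.npz'); a=np.load(f'pics/{n}0.npz')
    d=P-H; O=d@o; Wd=d@w
    m=(z>.20)&(z<.235)&(O>-.03)&(O<.1)&(abs(Wd)<.12)
    print(n,np.percentile(O[m],98).round(4))
    # slope of board top along o: tilt
    q=m&(O>.005)&(O<.028); c=np.polyfit(O[q],z[q],1); q2=(O<-.02)&(O>-.05)&(abs(Wd)<.1)&(z>.2)&(z<.235); 
    print('top slope',c[0].round(3),'z board',z[q].mean().round(4),'z cab',z[q2].mean().round(4), 'back of cabinet O',np.percentile(O[(z>.21)&(z<.232)&(abs(Wd)<.1)&(O<0)],1).round(4))
    dd=abs(s['depth']-b['depth']); print('depth change since',(dd>.008).sum())
    g=lambda I:I.astype(int)
    print('img diff vs5',(abs(g(s['image'])-g(b['image'])).max(-1)>40).sum())
E
```

```text
clock: 8.0
tool_pos: [0.4782, 0.302, 0.2525]
orientation: [-177.6, 70.1, -63.5]
force: [-0.5, -0.1, -0.5]
opening: 0.0005
top 0.0349
top slope -0.038 z board 0.2219 z cab 0.2204 back of cabinet O -0.1697
depth change since 7189
img diff vs5 1604
scene 0.0339
top slope -0.013 z board 0.2208 z cab 0.2195 back of cabinet O -0.1709
depth change since 13313
img diff vs5 1293
```

```bash
python3 - <<'E'
from h import *
for n in('top','scene'):
    s=dict(np.load(f'pics/{n}6.npz')); b=dict(np.load(f'pics/{n}5.npz'));a=dict(np.load(f'pics/{n}0.npz'))
    P=world(s); z=P[...,2];d=P-H; O=d@o; Wd=d@w
    box=(abs(Wd)<.1)&(z>.2)
    for lo,hi in((.004,.028),(-.05,-.026),(-.05,.03)):
        q=box&(z<.235)&(O>lo)&(O<hi); r=np.polyfit(O[q],z[q],1); print(n,lo,q.sum(),'slope',r[0].round(3))
    bo=box&(O>-.02)&(O<.04); print('board depth shift 5->6',np.median((s['depth']-b['depth'])[bo]))
    f=lambda I:cv2.cvtColor(I,cv2.COLOR_RGB2GRAY).astype(np.float32)
    regs={'top':{'dish':(360,160,80,75),'bowl':(172,145,72,72),'jar':(300,318,58,58),'glass':(370,288,45,42),'tin':(435,245,48,46),'tongs':(200,225,30,40)},
          'scene':{'dish':(355,150,80,70),'bowl':(160,180,75,65),'jar':(315,333,62,60),'glass':(380,293,48,46),'tin':(442,238,50,50)}}[n]
    for k,(x,y,w_,h_) in regs.items():
        t=f(a['image'])[y+4:y+h_-4,x+4:x+w_-4]; S=f(s['image'])[y-4:y+h_+4,x-4:x+w_+4]
        r=cv2.matchTemplate(S,t,cv2.TM_CCOEFF_NORMED); _,mx,_,l=cv2.minMaxLoc(r); print(n,k,'shift px',l[0]-8,l[1]-8,round(mx,2))
E
```

```text
top 0.004 1718 slope -0.029
top -0.05 1697 slope 0.002
top -0.05 5690 slope 0.024
board depth shift 5->6 3.0517578e-05
top dish shift px 0 0 1.0
top bowl shift px 0 0 0.97
top jar shift px 0 0 0.94
top glass shift px 0 0 1.0
top tin shift px 0 0 1.0
top tongs shift px 0 0 0.87
scene 0.004 1810 slope -0.02
scene -0.05 1747 slope 0.006
scene -0.05 5922 slope 0.026
board depth shift 5->6 -7.5101852e-06
scene dish shift px 0 0 0.99
scene bowl shift px 0 0 0.96
scene jar shift px 0 0 0.98
scene glass shift px 0 0 0.99
scene tin shift px 0 0 1.0
```

```bash
python3 - <<'E'
from h import *
for n in('top','scene'):
    s=dict(np.load(f'pics/{n}6.npz'));P=world(s); z=P[...,2];d=P-H; O=d@o; Wd=d@w
    print(n)
    for lo in np.arange(-.03,.038,.004):
        q=(abs(Wd)<.1)&(z>.19)&(O>lo)&(O<lo+.004); print(lo.round(3),q.sum(),np.median(z[q]).round(4) if q.any() else None, end=' | ')
    im=s['image'];x0,y0=(270,100) if n=='top' else (265,100)
    cv2.imwrite(f'pics/crop_{n}.png',cv2.resize(im[y0:y0+200,x0:x0+200,::-1],(600,600),interpolation=cv2.INTER_CUBIC))
E
```

```text
top
-0.03 288 0.2205 | -0.026 287 0.2204 | -0.022 283 0.2203 | -0.018 280 0.2206 | -0.014 285 0.2204 | -0.01 282 0.2205 | -0.006 285 0.2204 | -0.002 291 0.2203 | 0.002 266 0.2203 | 0.006 291 0.2225 | 0.01 286 0.2225 | 0.014 294 0.2222 | 0.018 295 0.2203 | 0.022 285 0.222 | 0.026 283 0.2224 | 0.03 296 0.2219 | 0.034 176 0.2191 | scene
-0.03 292 0.2195 | -0.026 294 0.2194 | -0.022 292 0.2196 | -0.018 296 0.2195 | -0.014 300 0.2196 | -0.01 291 0.2195 | -0.006 301 0.2195 | -0.002 328 0.2189 | 0.002 245 0.2209 | 0.006 296 0.2214 | 0.01 308 0.2215 | 0.014 352 0.2207 | 0.018 259 0.22 | 0.022 301 0.2213 | 0.026 312 0.2214 | 0.03 381 0.2198 | 0.034 82 0.2149 |
```

View pics/crop_top.png

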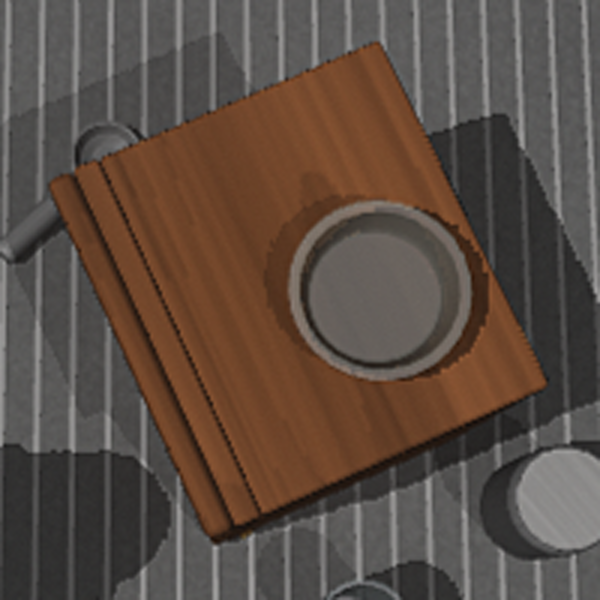

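The board top is flat (222.5 to 222.4 mm across the ledge) and 2 mm above the cabinet top, which is exactly what shut should give. Handing in.

```bash
python3 -c "
from h import *
info(); print(ticket.close_job())"
```

```text
t 8.1 tcp [0.4782 0.3019 0.2525] rel [ 0.3546 -0.0018  0.2525] F [-0.7  1.1  0.4] rotleft/5 [-0.09  0.13 -0.  ] open 0.0002934124281905896 q [ 62.8  12.6 -16.5  16.6 -73.6 -45.2]
the job is handed in; nothing more can be done
None
```

The tea bin is shut and staying up by itself, and the job was handed in at 8.1 s. With the fingers shut, I pushed on the outer nose of the ledge and followed its arc from 0.9 rad to just past the balance point. There the counterweight took over and the bin tipped home on its own. The highest force I read was about 8.5 N, at first contact. The fingers stayed outside the box throughout, and the hand ended about 0.32 m clear of the board.

**Last checks:**
- **Shut:** the board top is level and 2 mm above the cabinet top, as it should be when shut. It did not move between pictures about 1 s apart.
- **Other items:** the dish, bowl, jar, glass and tin show no shift in either fixed camera view. The tongs show none in the top view, the only one checked, where the match was weaker (0.87). The spoon was not measured.
- **Disagreement:** the ledge nose read 34–35 mm out instead of 32 mm. The cabinet's back edge reads about 2 mm off the same way, so I put this down to position and calibration error. A first straight-line fit over the board top also gave a slight slope (0.02–0.03). The height profile showed that came from the groove and edge pixels.

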